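# Stack a well plate in the corner stop

### The arm

A 6-joint arm with a two-finger parallel gripper is mounted at the origin on a cart in front of the work surface, level with it; the furniture and walls round the work are solid. World frame = base frame: x ahead of the robot, y to its left, z up, the work surface at z = 0. Lengths are in mm, angles in rad, forces in N, time in s.
With the tool pointing down it reaches from about 225 to 875 mm from the base axis. Payload 3.4 kg.
Tool frame: the origin (TCP) lies between the finger pads; the fingertips stand robot.tips_ahead ahead of it and the grasp point (between the pads) lies 6 mm ahead of it (robot.tips_ahead is the distance from the TCP to the fingertips, in mm); z points along the fingers, y is the direction in which the jaws open and shut (so a half turn about z gives the same grasp; the last joint's range is limited). The gripper opens to 85 mm and grips with 20 to 120 N. Pads are 22 mm wide; open, the fingers measure 114 mm over their backs; the gripper's body (76 mm by 85 mm) begins 54 mm behind the grasp point. The pads swing forward as they close: fully open they stand 13 mm farther back than shut.
Start: joints at [-1.436, 0.276, 1.505, -0, 1.361, -0.121], TCP at [145.483, -556.323, 256.328] pointing down, gripper open.
Joint ranges: [-2.89, 2.89], [-0.75, 2.08], [0.22, 2.7], [-1.18, 4.32], [0.11, 2.71], [-2.7, 2.7]. Speed limits (rad/s): [2.57, 2.57, 3.14, 3.14, 3.14, 3.14].

### API

Orientations are given as a unit quaternion [x, y, z, w].
In Python, from cell import robot, grab_frame, camera_model, order gives the robot as it stands.
- The arm moves only by the tool carry_out, never from a script. Its argument "rows" is a list of rows, each a list of 3 entries, a list of its own where there are three numbers: the shift along the world's x, y, z in cm, then the turn about the world's z in rad, then the closure, from 0 (fully open) to 1 (shut). A call has 1 to 8 rows; each row shifts and turns the commanded pose from where the row before left it; what a row does not reach is not made up. A row lasts 1/8 s, in which the tool goes at most 62.5 mm and 10.7 degrees, less where a joint would pass 70% of its speed; a pose out of reach is approached as far as the arm can. A call with a gripper value outside its range is refused whole. The fingers move at their own pace and stop on an object; "squeeze" is the grip in N (left out, the last holds). Time passes only in rows, so rows that do not move let the fingers close. It gives the time, the measured TCP pose, the force and the opening at its end, in the units of the state.
- robot.get_state(): the state, without advancing time (a new reading comes with each control period).
- grab_frame(name): name is "scene" or "top" or "wrist"; returns the picture (384x512x3 uint8, red, green, blue); there is no depth.
- camera_model(name): a dict with "camera_matrix" (3x3 intrinsics, pixels), "k1" (the pictures are not rectified: a ray, as slopes to the right and down, at radius r is drawn at 1 + k1 r^2 times it, then the intrinsics apply), "R" (3x3) and "t" (3): a world point X has camera coordinates R X + t; the wrist camera has in their place "hand_eye" (4x4, takes a point from camera to tool coordinates, whose origin is the TCP and whose axes are the flange's). Camera axes: x right, y down, z forward; pixel columns grow to the right and rows downward; lengths in mm; the calibration is good to about 2 mm. A picture is of the moment at which its call begins: read the wrist's pose just before it. camera_model takes no time and is no camera call.
- order.job_done(): hands the job in, once; it reports no verdict.
The state is a dict: "time_s": time; "joint_positions": joint angles; "dq": joint speeds; "tau": joint torques, N m; "eef_pos": TCP position; "tcp_rot": TCP orientation; "force": force on the tool from outside, world axes, zero at the start; "ft_torque": the same for the moment, N m; "opening": finger opening in mm.
Only numpy, scipy, OpenCV 4.12 (cv2) and the standard library are available. Lean on these libraries where they do the work, as an engineer would, in place of code of your own. Each camera call takes 0.05 s, during which the arm holds its last target.

### The job

Pick up the blue well plate and stack it flat on top of the white plate in the corner stop, square with the stop and close up to both of its fences, then let go. The white plate must stay in its corner too, and the green plate is to be left alone.

Things in the scene. Friction and masses are not known exactly. Their poses are not given: they have to be found in the camera images.
- blue_plate_center (a point): Centre (half-way up) of the loose blue plastic well plate, a flat slab 54 mm (its x) by 110 mm (its y) by 16 mm thick, z up, about 0.12 kg, with three shallow rectangular wells in its top; it lies flat on the bench. It can be gripped from above across its 54 mm width, in the middle of its length. It looks the same when turned by half a turn.
- corner_seat (a point): Reference point of the fixed corner stop (dark base 94 x 150 mm, 6 mm thick; two aluminium fences 8 mm thick, rising 40 mm above it): top face of the base, centre of the footprint of a 54 x 110 mm plate touching both fences. x points to the long fence (inner face x = +27 mm), y away from the short fence (inner face y = -55 mm, spans x +-20 mm), z up; open on the -x and +y sides.
- finger_gap (a point): Middle of the cut-out in the stop's long fence, on its inner face, 8 mm above the base; axes as corner_seat. The fence runs 126 mm along y, but is full height only at its two ends (25 mm each); in the 70 mm between them it is only 8 mm above the base (14 mm above the bench), so that a finger can pass.
- white_plate_center (a point): Centre (half-way up) of the loose white well plate, same size as the blue one, already lying flat in the corner stop within a few mm of both fences, its 110 mm length along the stop's y. Its top is 16 mm above the stop's base (22 mm above the bench).
- green_plate_center (a point): Centre (half-way up) of the loose green well plate, same size as the blue one, lying flat on the bench; not to be used.
Things that resemble listed ones, but are neither listed nor needed, are in the scene too. Of the things that look like the part that bears blue_plate_center, the largest one is meant.

How it is judged (in metres and radians):
At the end, for the whole second after the job is handed in: The blue plate lies flat on the white plate in the corner stop, with no more than 10 mm of gap to either fence and turned no more than 10 degrees from the stop; the white plate is still flat on the base, within 12 mm of both fences and 10 degrees of square; everything is let go (x of blue_plate_center in the frame of corner_seat between -0.01 and 0.004 m and y of blue_plate_center in the frame of corner_seat between -0.004 and 0.01 m and z of blue_plate_center in the frame of corner_seat between 0.02 and 0.028 m and angle between blue_plate_center's own z axis and vertical below 0.1 rad and angle between the x axis of each of blue_plate_center, white_plate_center and the x axis of corner_seat, either way round below 0.175 rad and x of white_plate_center in the frame of corner_seat above -0.012 m and y of white_plate_center in the frame of corner_seat below 0.012 m and z of white_plate_center in the frame of corner_seat below 0.012 m); the robot touches nothing.
It fails at once if the green plate is moved more than 30 mm (distance of green_plate_center from where it was at the start of the episode above 0.03 m).
It also fails if it takes over 35 s, if anything falls off the work surface, if the arm or the gripper's body presses on something with over 40 N, if the wrist force passes 120 N, or if a joint passes its speed limit or range.

## Working session

There is one attempt and no reset: what is moved stays moved. The work goes in short steps, Python scripts to look and compute and a tool call to move; the robot and the scene stay as the last step left them, time stands still between calls to the robot, and variables do not carry over. Pictures are saved under pics/ and viewed, and the job is handed in when it is done.

Besides the shell and the picture viewer there is one more tool, called after ">>>" by a JSON object that holds its "op" and its "data", one argument or row to a line. carry_out: Moves the arm, as the interface text tells. Its arguments: {"type":"object","properties":{"rows":{"type":"array","items":{"type":"array"}},"squeeze":{"type":"number"}},"required":["rows"]}

```bash
mkdir -p pics; ls; cat > h.py <<'E'
from cell import robot, grab_frame, camera_model, order
import cv2, numpy as np
def save(img,name): cv2.imwrite('pics/'+name+'.png',cv2.cvtColor(img,cv2.COLOR_RGB2BGR))
E
python3 - <<'E'
from h import *
print(robot.get_state(), robot.tips_ahead)
for n in ("scene","top"):
    save(grab_frame(n),n+"0")
    print(n,camera_model(n))
print(camera_model("wrist"))
E
```

```text
pics
{'time_s': 0.0, 'joint_positions': array([-1.43600769e+00,  2.76617634e-01,  1.50615868e+00,  8.16607565e-07,
        1.36068074e+00, -1.20955739e-01]), 'dq': array([-6.45246319e-04,  1.36286216e-03, -3.02724951e-04, -4.79678105e-04,
       -5.62807693e-04,  7.50747827e-05]), 'tau': array([ 1.16350442e-03, -4.16764462e+01, -2.45805699e+01, -1.41370248e-05,
        1.09811506e-02, -2.60997538e-06]), 'eef_pos': array([ 145.40908394, -555.80766372,  255.41657023]), 'tcp_rot': array([ 9.91835066e-01,  1.27523854e-01, -6.04824263e-06, -9.32182574e-04]), 'force': array([ 0.02111943,  0.1138813 , -0.25322456]), 'ft_torque': array([ 0.0235466 , -0.01358046,  0.00810856]), 'opening': 85.70260810283767} 25.0
scene {'camera_matrix': array([[475.66493158,   0.        , 255.95936002],
       [  0.        , 475.66493158, 193.9058522 ],
       [  0.        ,   0.        ,   1.        ]]), 'k1': -0.1503019038667165, 'R': array([[-0.77217733, -0.63507493,  0.02054268],
       [-0.46888504,  0.54769504, -0.69294803],
       [ 0.42882279, -0.54471091, -0.72069483]]), 't': array([ 524.09132828,  11
[... 294 characters left out ...]
[-0.96619644,  0.02087879, -0.25696013],
       [ 0.25696728, -0.00238589, -0.96641716]]), 't': array([243.13902262, 492.43830106, 759.90213526])}
{'camera_matrix': array([[328.56121822,   0.        , 251.18603128],
       [  0.        , 328.56121822, 192.35984911],
       [  0.        ,   0.        ,   1.        ]]), 'k1': 0.03342157627663341, 'hand_eye': array([[-3.09627068e-04, -9.63713573e-01, -2.66938296e-01,
         6.94352688e+01],
       [ 9.99999466e-01, -3.52426174e-05, -1.03268478e-03,
        -3.69820282e-02],
       [ 9.85804730e-04, -2.66938473e-01,  9.63713069e-01,
        -1.17223010e+02],
       [ 0.00000000e+00,  0.00000000e+00,  0.00000000e+00,
         1.00000000e+00]])}
```

View pics/scene0.png

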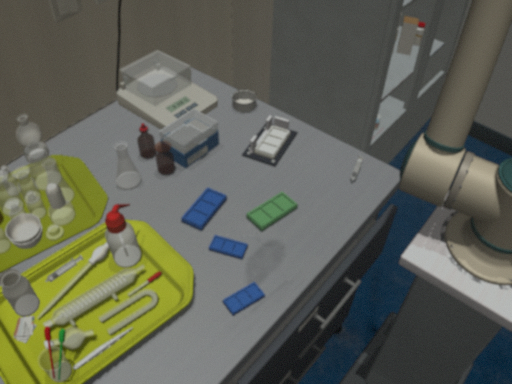

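View pics/top0.png

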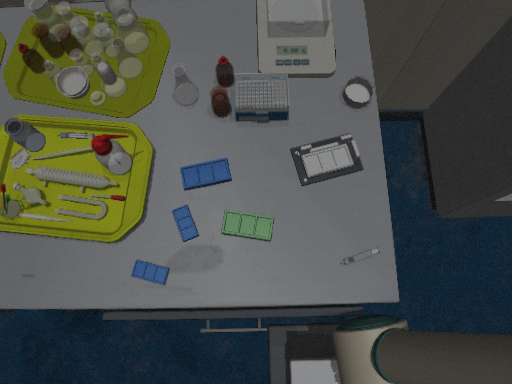

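```bash
cat >> h.py <<'E'
def undist(n,px):
    m=camera_model(n);K=m['camera_matrix'];k=m['k1']
    p=(np.atleast_2d(np.float64(px))-[K[0,2],K[1,2]])/K[0,0]
    return cv2.undistortPoints(np.float64(px).reshape(-1,1,2),K,np.array([k,0,0,0,0.])).reshape(-1,2)
def toplane(n,px,z,pose=None):
    m=camera_model(n);r=np.c_[undist(n,px),np.ones(len(np.atleast_2d(px)))]
    if n=='wrist':
        from scipy.spatial.transform import Rotation as Ro
        R=Ro.from_quat(pose[1]).as_matrix();H=m['hand_eye']
        o=R@H[:3,3]+pose[0]; d=r@(R@H[:3,:3]).T
    else:
        o=-m['R'].T@m['t']; d=r@m['R']
    s=(z-o[2])/d[:,2]
    return o+d*s[:,None]
def mask_rect(img,lo,hi,name,z,n,pose=None,minA=100):
    hsv=cv2.cvtColor(img,cv2.COLOR_RGB2HSV)
    m=cv2.inRange(hsv,lo,hi)
    c,_=cv2.findContours(cv2.morphologyEx(m,cv2.MORPH_CLOSE,np.ones((5,5))),cv2.RETR_EXTERNAL,cv2.CHAIN_APPROX_NONE)
    for k in c:
        if cv2.contourArea(k)<minA: continue
        W=toplane(n,k.reshape(-1,2),z,pose)[:,:2].astype(np.float32)
        r=cv2.minAreaRect(W); print(name,k.reshape(-1,2).mean(0).round(),cv2.contourArea(k),'c',np.round(r[0],1),'size',np.round(r[1],1),'ang',round(r[2],2))
E
python3 - <<'E'
from h import *
im=cv2.cvtColor(cv2.imread('pics/top0.png'),cv2.COLOR_BGR2RGB)
mask_rect(im,(100,120,60),(130,255,255),'blue',16,'top')
mask_rect(im,(45,80,60),(75,255,255),'green',16,'top')
im2=cv2.cvtColor(cv2.imread('pics/scene0.png'),cv2.COLOR_BGR2RGB)
mask_rect(im2,(100,120,60),(130,255,255),'blueS',16,'scene')
a=cv2.resize(im[120:290,120:260],None,fx=3,fy=3,interpolation=2);b=cv2.resize(im[125:195,280:370],None,fx=4,fy=4,interpolation=2)
save(a,'cropb');save(b,'cropw')
E
```

```text
blue [150. 272.] 528.0 c [336.6 453.3] size [74.1 35.4] ang 74.66
blue [185. 223.] 494.5 c [441.6 380.4] size [74.2 35.6] ang 21.68
blue [205. 173.] 986.5 c [554.1 336.3] size [ 52.5 107.4] ang 11.3
blueS [336. 360.] 1326.5 c [127.3 454. ] size [ 55.4 139.1] ang 2.05
blueS [492. 364.] 1452.0 c [-116.8  271.3] size [ 73.9 152.5] ang 0.12
blueS [243. 298.] 570.5 c [333.4 457.7] size [73.  35.8] ang 74.38
blueS [228. 247.] 445.5 c [438.2 384.7] size [71.5 37.2] ang 21.11
blueS [389. 262.] 4344.5 c [162.2 183.1] size [113.8 390.8] ang 13.33
blueS [204. 208.] 825.5 c [551.5 337.6] size [ 53.9 111.7] ang 11.26
blueS [487. 151.] 442.0 c [ 121.8 -293.3] size [126.2  58.1] ang 1.31
```

View pics/cropb.png

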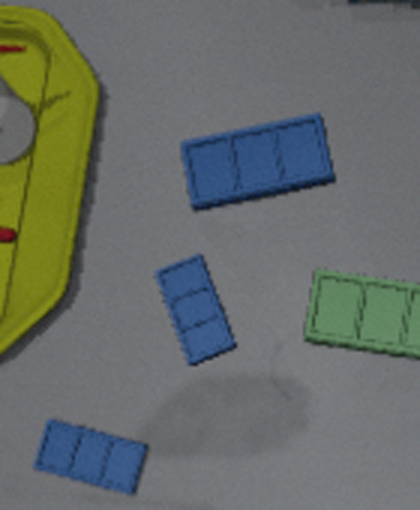

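View pics/cropw.png

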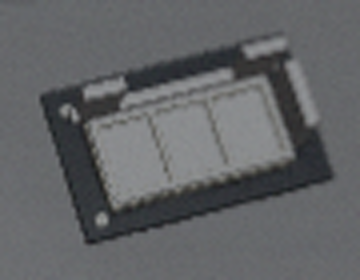

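The blue look-alikes in the top image are (205,173), at 54x110 mm, and (186,223) and (151,272), at about 35x74 mm each. I chose (205,173), the largest. The crop confirms it is a 3-well slab. The white plate sits in the stop at about (328,158), with the long fence on the far side (+x) and the short fence on the -y side.

```bash
python3 - <<'E'
from h import *
c=np.array([(45,95),(85,243),(333,178),(285,35)])/4+[280,125]
W=toplane('top',c,6);print(W.round(1),W.mean(0)); 
d=np.diff(np.r_[W,W[:1]],axis=0)[:,:2];print(np.hypot(*d.T),np.degrees(np.arctan2(d[:,1],d[:,0])))
w=np.array([(85,125),(113,212),(297,160),(270,75)])/4+[280,125]
W=toplane('top',w,22);print(W.round(1),W.mean(0))
E
```

```text
[[611.9 138.3   6. ]
 [522.2 119.8   6. ]
 [558.  -25.3   6. ]
 [646.9  -5.4   6. ]] [584.76611103  56.85227924   6.        ]
[ 91.5556376  149.46447098  91.18207549 147.86296922] [-168.39534528  -76.17141451   12.60256612  103.70246578]
[[587.2 118.2  22. ]
 [535.4 105.4  22. ]
 [563.9  -0.9  22. ]
 [615.6  10.   22. ]] [575.54867234  58.17859698  22.        ]
```

>>> {"op": "carry_out", "data": {
  "rows": [
    [[3.1,4.4,0],0.11,0],
    [[3.1,4.4,0],0.11,0],
    [[3.1,4.4,0],0.11,0],
    [[3.1,4.4,0],0.11,0],
    [[3.1,4.4,0],0.11,0],
    [[3.1,4.4,0],0.11,0],
    [[3.1,4.4,0],0.11,0],
    [[3.1,4.4,0],0.11,0]
  ]
}}

```text
time_s: 1.1
eef_pos: [394.1, -202.7, 256.2]
tcp_rot: [0.842, 0.539, 0.0, 0.0]
force: [0.3, -0.1, 0.5]
opening: 85.6
```

>>> {"op": "carry_out", "data": {
  "rows": [
    [[3.1,4.4,0],0.11,0],
    [[3.1,4.4,0],0.11,0],
    [[3.1,4.4,0],0.11,0],
    [[3.1,4.4,0],0.11,0],
    [[3.1,4.4,0],0.11,0],
    [[3.1,4.4,0],0.11,0],
    [[0,0,0],0,0],
    [[0,0,0],0,0]
  ]
}}

```text
time_s: 2.1
eef_pos: [578.8, 59.5, 255.6]
tcp_rot: [0.623, 0.782, -0.001, -0.001]
force: [-0.7, 0.7, -0.2]
opening: 85.7
```

```bash
python3 - <<'E'
from h import *
s=robot.get_state();im=grab_frame('wrist');np.savez('w1.npz',im=im,p=s['eef_pos'],q=s['tcp_rot']);save(im,'w1')
print(s['eef_pos'],s['tcp_rot'],s['time_s'],s['joint_positions'])
E
```

```text
[578.82768782  59.51513904 255.64387646] [ 6.23188333e-01  7.82071142e-01 -8.62049095e-04 -5.35713518e-04] 2.1 [-1.66745690e-02  2.87642664e-01  1.48972509e+00 -7.27645959e-04
  1.36612571e+00 -2.41695725e-01]
```

View pics/w1.png

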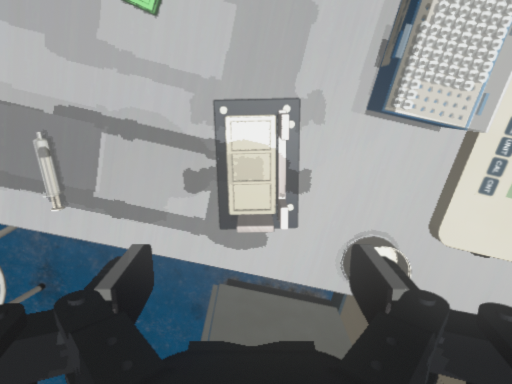

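```bash
python3 - <<'E'
from h import *
im=np.load('w1.npz')['im']
save(cv2.resize(im[90:240,205:310],None,fx=4,fy=4,interpolation=2)[:600],'w1c')
E
```

```text
(no output)
```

View pics/w1c.png

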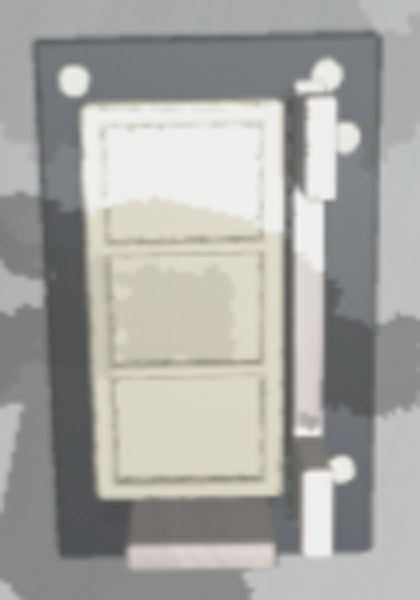

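```bash
python3 - <<'E'
from h import *
d=np.load('w1.npz');pose=(d['p'],d['q'])
def P(pts,z): return toplane('wrist',np.array(pts)/4+[205-.4,90-.4],z,pose)[:,:2]
def show(n,W):
    e=np.diff(np.r_[W,W[:1]],axis=0);print(n,W.round(1).tolist(),'mean',W.mean(0).round(1),np.hypot(*e.T).round(1),np.degrees(np.arctan2(e[:,1],e[:,0])).round(1))
B=P([(35,37),(381,34),(371,551),(60,556)],6);show('base',B)
Wp=P([(80,103),(283,100),(281,497),(98,498)],22);show('plate',Wp)
a=np.radians(13.0)
lo=P([(295,200),(295,432)],14);hi=P([(308,97),(307,197),(304,470),(303,555)],46);sh=P([(130,545),(276,545)],46)
for a_ in (12.5,13,13.5):
  a=np.radians(a_);R=np.array([[np.cos(a),-np.sin(a)],[np.sin(a),np.cos(a)]])
  f=lambda X:(X@R).round(1).tolist()
  print(a_,'lo',f(lo),'hi',f(hi),'sh',f(sh),'base',f(B),'plate',f(Wp), 'platec',f(Wp.mean(0)))
E
```

```text
base [[525.1, 119.2], [615.2, 140.5], [651.1, -3.1], [561.1, -25.3]] mean [588.1  57.8] [ 92.6 148.   92.8 148.9] [  13.3  -76.  -166.1  104. ]
plate [[541.4, 106.0], [592.6, 118.5], [618.5, 12.6], [568.2, 0.8]] mean [580.2  59.5] [ 52.7 108.9  51.6 108.5] [  13.7  -76.3 -166.8  104.3]
12.5 lo [[608.7, -39.2], [610.7, -104.7]] hi [[608.5, -11.0], [609.0, -34.9], [610.5, -105.7], [610.9, -129.4]] sh [[564.9, -126.9], [603.7, -126.6]] base [[538.5, 2.7], [631.1, 4.0], [635.1, -143.9], [542.3, -146.2]] plate [[551.5, -13.7], [604.2, -12.6], [606.6, -121.5], [554.9, -122.2]] platec [579.3, -67.5]
13 lo [[608.4, -44.5], [609.7, -110.1]] hi [[608.4, -16.3], [608.7, -40.2], [609.6, -111.0], [609.8, -134.7]] sh [[563.8, -131.8], [602.6, -131.9]] base [[538.5, -2.0], [631.1, -1.5], [633.8, -149.5], [541.0, -150.9]] plate [[551.4, -18.5], [604.1, -17.9], [605.5, -126.8], [553.8, -127.0]] platec [578.7, -72.6]
13.5 lo [[608.0, -49.8], [608.7, -115.4]] hi [[608.2, -21.6], [608.3, -45.5], [608.6, -116.3], [608.6, -140.0]] sh [[562.6, -136.7], [601.4, -137.1]] base [[538.5, -6.7], [631.0, -7.0], [632.4, -155.0], [539.6, -155.6]] plate [[551.2, -23.3], [603.9, -23.2], [604.3, -132.1], [552.7, -131.8]] platec [578.0, -77.6]
```

The wrist view shows the white plate about (-3.4, +4.3) mm from the seat. The stop is turned about 13.7°. Next is the blue plate.

>>> {"op": "carry_out", "data": {
  "rows": [
    [[-0.5,5.5,0],-0.03,0],
    [[-0.5,5.5,0],0,0],
    [[-0.5,5.5,0],0,0],
    [[-0.5,5.5,0],0,0],
    [[-0.5,5.7,0],0,0],
    [[0,0,0],0,0],
    [[0,0,0],0,0]
  ]
}}

```text
time_s: 3.02
eef_pos: [554.4, 335.0, 256.3]
tcp_rot: [0.635, 0.772, -0.001, 0.0]
force: [-0.1, -0.0, -0.4]
opening: 85.4
```

```bash
python3 - <<'E'
from h import *
s=robot.get_state();im=grab_frame('wrist');np.savez('w2.npz',im=im,p=s['eef_pos'],q=s['tcp_rot']);save(im,'w2')
print(s['eef_pos'],s['tcp_rot'],s['time_s'])
mask_rect(im,(100,120,60),(130,255,255),'blue',16,'wrist',(s['eef_pos'],s['tcp_rot']),minA=800)
E
```

```text
[554.41154254 335.04216339 256.34920018] [ 6.35326180e-01  7.72243576e-01 -5.83598357e-04  4.06125178e-04] 3.025
blue [252. 160.] 4397.0 c [557.1 337.8] size [ 51.6 106.9] ang 11.14
blue [157. 101.] 2387.0 c [447.4 382.8] size [73.8 35.3] ang 21.24
blue [54. 19.] 1653.0 c [340.3 442.3] size [46.9 37.5] ang 74.63
```

View pics/w2.png

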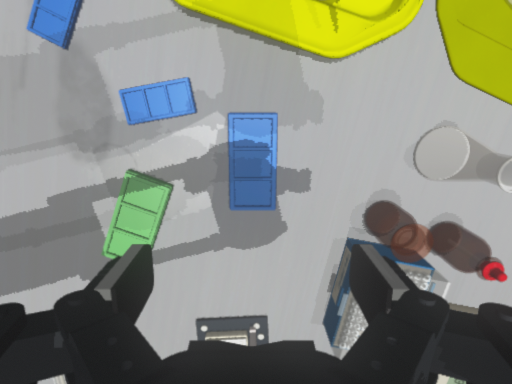

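>>> {"op": "carry_out", "data": {
  "rows": [
    [[0.2,0.2,-5.5],0,0],
    [[0,0,-5.5],0,0],
    [[0,0,-5.5],0,0],
    [[0,0,-4.0],0,0.1],
    [[0,0,-2.0],0,0.2],
    [[0,0,-0.5],0,0.2],
    [[0,0,0],0,0.2]
  ]
}}

```text
time_s: 3.95
eef_pos: [557.3, 337.6, 27.0]
tcp_rot: [0.636, 0.772, 0.0, 0.0]
force: [-0.1, 0.4, -0.4]
opening: 68.1
```

```bash
python3 - <<'E'
from h import *
s=robot.get_state();im=grab_frame('wrist');save(im,'w3');print(s['eef_pos'],s['tcp_rot'],s['force'],s['opening'])
E
```

```text
[557.2579942  337.64500991  27.00217985] [6.35558566e-01 7.72052544e-01 3.27430585e-04 2.68346979e-04] [-0.06041147  0.43192317 -0.44561699] 68.14902565005158
```

View pics/w3.png

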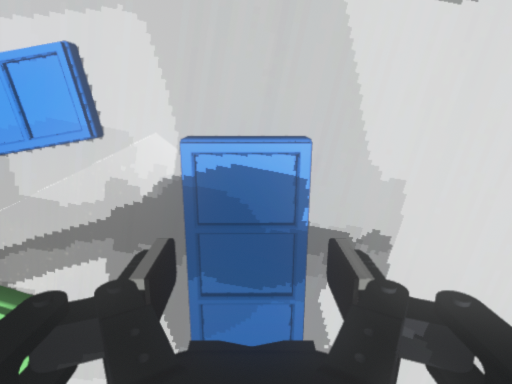

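The blue plate is centred between the fingers, at image x about 180 to 310, so I'm closing.

>>> {"op": "carry_out", "data": {
  "rows": [
    [[0,0,-0.1],0,1],
    [[0,0,0],0,1],
    [[0,0,0],0,1],
    [[0,0,0],0,1],
    [[0,0,0],0,1],
    [[0,0,0],0,1]
  ],
  "squeeze": 50
}}

```text
time_s: 4.75
eef_pos: [557.2, 338.7, 27.4]
tcp_rot: [0.635, 0.773, 0.001, 0.001]
force: [-0.4, -1.8, 5.7]
opening: 52.5
```

>>> {"op": "carry_out", "data": {
  "rows": [
    [[0,0,1],0,1],
    [[0,0,3],0,1],
    [[0,0,3],0,1],
    [[0,0,3],0,1],
    [[0,0,0],0,1],
    [[0,0,0],0,1]
  ]
}}

```text
time_s: 5.5
eef_pos: [555.7, 338.4, 124.5]
tcp_rot: [0.635, 0.773, -0.001, -0.0]
force: [0.0, -0.1, -2.3]
opening: 52.6
```

```bash
python3 - <<'E'
from h import *
s=robot.get_state();im=grab_frame('wrist');save(im,'w4');print(s['eef_pos'],s['tcp_rot'],s['force'],s['opening'])
np.savez('w4.npz',im=im,p=s['eef_pos'],q=s['tcp_rot'])
E
```

```text
[555.73983546 338.44293573 124.51187507] [ 6.34851443e-01  7.72633929e-01 -6.10040035e-04 -2.93255733e-04] [ 0.0290726  -0.06807329 -2.30579638] 52.55319502707997
```

View pics/w4.png

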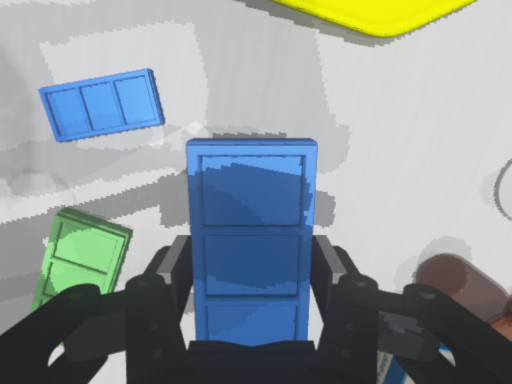

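```bash
python3 - <<'E'
from h import *
from scipy.spatial.transform import Rotation as Ro
d=np.load('w4.npz');im=d['im']
save(cv2.resize(im[125:345,175:330],None,fx=2.7,fy=2.7,interpolation=2),'w4c')
p,q=d['p'],d['q'];Rm=Ro.from_quat(q).as_matrix()
W=toplane('wrist',[(189,148),(316,148),(195,330),(309,330)],p[2]-11.4,(p,q))
print(((W-p)@Rm).round(1))
E
```

```text
[[ 50.4 -22.6  11.4]
 [ 50.4  27.   11.3]
 [-32.8 -24.   11.4]
 [-32.8  28.   11.4]]
```

View pics/w4c.png

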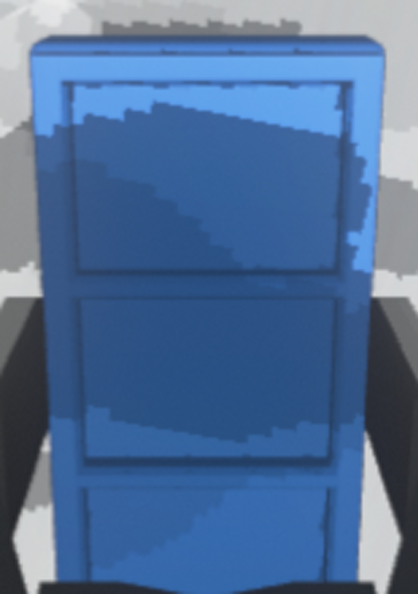

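Held level, with an opening of 52.6 mm. The fingertips are at about the plate-bottom level, so placing needs TCP z of about 49. In the wrist pictures the plate sat off-centre between the fingers in a way that shows about 2 mm of camera bias along tool y, so I'm correcting for it.

>>> {"op": "carry_out", "data": {
  "rows": [
    [[0.4,-5.0,0],0.044,1],
    [[0.4,-5.5,0],0,1],
    [[0.4,-5.5,0],0,1],
    [[0.4,-5.5,0],0,1],
    [[0.4,-4.3,0],0,1],
    [[0.1,-2.0,-2.0],0,1],
    [[0,0,0],0,1],
    [[0,0,0],0,1]
  ]
}}

```text
time_s: 6.55
eef_pos: [577.1, 61.4, 104.7]
tcp_rot: [0.618, 0.786, -0.0, -0.001]
force: [-0.0, 0.4, -1.8]
opening: 52.6
```

```bash
python3 - <<'E'
from h import *
s=robot.get_state();im=grab_frame('wrist');print(s['eef_pos'],s['tcp_rot'],s['force'],s['opening'])
np.savez('w5.npz',im=im,p=s['eef_pos'],q=s['tcp_rot'])
t=grab_frame('top');sc=grab_frame('scene')
save(np.vstack([np.hstack([cv2.resize(t[120:210,270:390],(400,300),interpolation=2),cv2.resize(sc[90:180,210:330],(400,300),interpolation=2)])]),'f5');save(im,'w5')
E
```

```text
[577.1295856   61.36361485 104.73530891] [ 6.17759623e-01  7.86366625e-01 -1.56052288e-04 -7.44630708e-04] [-0.02679592  0.36748361 -1.80966075] 52.55017361612077
```

View pics/w5.png

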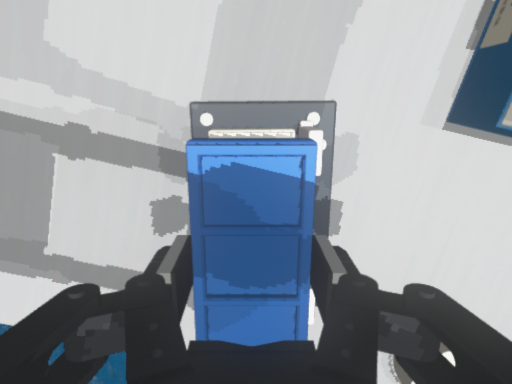

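View pics/f5.png

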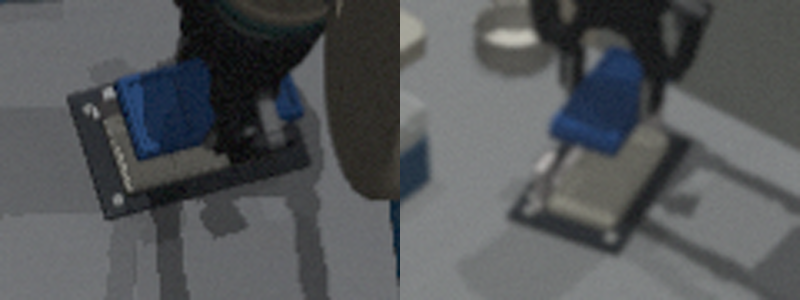

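```bash
python3 - <<'E'
from h import *
from scipy.spatial.transform import Rotation as Ro
d=np.load('w5.npz');im=d['im']
save(cv2.resize(im[95:185,180:345],None,fx=4.5,fy=4.5,interpolation=2),'w5c')
E
```

```text
(no output)
```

View pics/w5c.png

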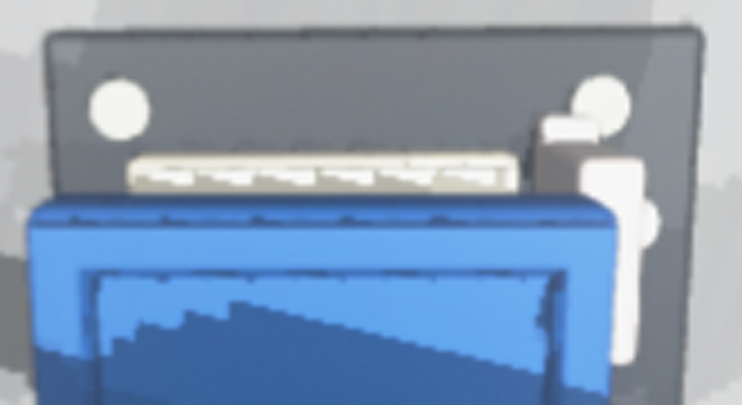

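```bash
python3 - <<'E'
from h import *
from scipy.spatial.transform import Rotation as Ro
d=np.load('w5.npz');p,q=d['p'],d['q'];Rm=Ro.from_quat(q).as_matrix()
def T(n,pts,z):
    W=toplane('wrist',np.array(pts)/4.5+[179.6,94.6],z,(p,q));print(n,((W-p)@Rm)[:,:2].round(1).tolist())
T('base',[(45,33),(705,28)],6)
T('white',[(128,158),(518,156)],22)
T('fence46 inner,outer',[(582,165),(643,165)],46)
T('fence46 innerlow',[(582,165)],46)
T('blue',[(30,222),(614,222)],p[2]-11.4)
E
```

```text
base [[67.4, -37.1], [67.9, 55.5]]
white [[51.5, -24.1], [51.7, 27.8]]
fence46 inner,outer [[52.6, 32.2], [52.6, 39.3]]
fence46 innerlow [[52.6, 32.2]]
blue [[51.9, -23.6], [51.9, 27.0]]
```

Blue lines up: it sits about 3.5 mm from the long fence and within 0.5 mm of the white plate's end, and it's square to 0.3°. Lowering.

>>> {"op": "carry_out", "data": {
  "rows": [
    [[0,0,-2.0],0,1],
    [[0,0,-2.0],0,1],
    [[0,0,-1.0],0,1],
    [[0,0,-0.3],0,1],
    [[0,0,0],0,1],
    [[0,0,0],0,1]
  ]
}}

```text
time_s: 7.45
eef_pos: [578.1, 60.7, 53.1]
tcp_rot: [0.618, 0.786, 0.0, 0.001]
force: [-0.4, -0.7, -0.9]
opening: 52.6
```

>>> {"op": "carry_out", "data": {
  "rows": [
    [[0,0,-0.1],0,1],
    [[0,0,0],0,1]
  ]
}}

```text
time_s: 7.7
eef_pos: [577.6, 60.6, 51.5]
tcp_rot: [0.618, 0.786, 0.0, 0.0]
force: [0.4, -0.6, -0.9]
opening: 52.9
```

```bash
python3 - <<'E'
from h import *
s=robot.get_state();im=grab_frame('wrist');print(s['eef_pos'],s['tcp_rot'],s['force'],s['opening'])
np.savez('w6.npz',im=im,p=s['eef_pos'],q=s['tcp_rot'])
sc=grab_frame('scene')
save(np.hstack([im[50:350,100:400],cv2.resize(sc[90:180,210:330],(400,300),interpolation=2)]),'w6')
E
```

```text
[577.5502487   60.63036817  51.52441714] [6.17821289e-01 7.86318520e-01 1.35802827e-04 1.48493179e-04] [ 0.39375833 -0.55730837 -0.91137249] 52.91373088527317
```

View pics/w6.png

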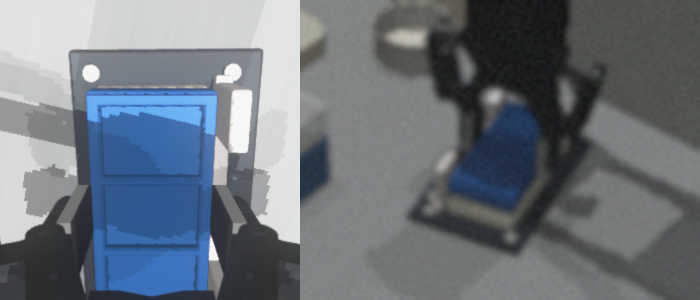

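The blue plate is just above the white one, aligned, with a gap to the fence. I'll lower to contact.

>>> {"op": "carry_out", "data": {
  "rows": [
    [[0,0,-0.1],0,1],
    [[0,0,-0.1],0,1],
    [[0,0,0],0,1]
  ]
}}

```text
time_s: 8.18
eef_pos: [577.5, 60.7, 49.4]
tcp_rot: [0.618, 0.786, 0.0, 0.0]
force: [-0.4, 0.1, -0.5]
opening: 52.5
```

>>> {"op": "carry_out", "data": {
  "rows": [
    [[0,0,-0.05],0,1],
    [[0,0,-0.05],0,1],
    [[0,0,0],0,1]
  ]
}}

```text
time_s: 8.55
eef_pos: [577.5, 60.7, 49.4]
tcp_rot: [0.618, 0.786, 0.0, 0.0]
force: [-2.2, -0.5, 7.0]
opening: 52.1
```

Contact at 7 N. Next I open a little at low force, then fully. The finger only has to clear the cut-out, which is at 14 mm.

>>> {"op": "carry_out", "data": {
  "rows": [
    [[0,0,0.05],0,0.33],
    [[0,0,0],0,0.3],
    [[0,0,0],0,0.25],
    [[0,0,0],0,0.2],
    [[0,0,0],0,0.2]
  ],
  "squeeze": 20
}}

```text
time_s: 9.18
eef_pos: [577.5, 60.7, 48.7]
tcp_rot: [0.618, 0.786, -0.0, -0.0]
force: [-0.4, 0.5, 0.1]
opening: 68.3
```

```bash
python3 - <<'E'
from h import *
s=robot.get_state();im=grab_frame('wrist');print(s['eef_pos'],s['force'],s['opening'])
np.savez('w7.npz',im=im,p=s['eef_pos'],q=s['tcp_rot']);save(im,'w7')
E
```

```text
[577.48332454  60.70964426  48.70595793] [-0.36409902  0.51165001  0.05665022] 68.34495589089161
```

View pics/w7.png

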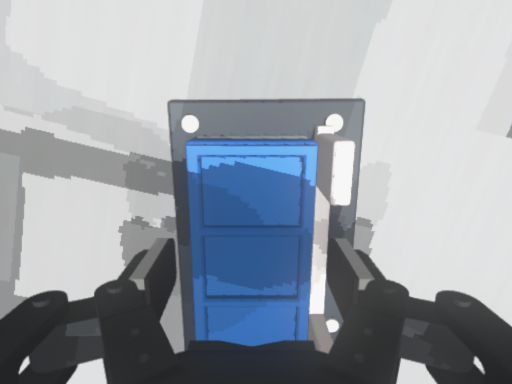

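Released, and the plate stayed put. Backing straight up.

>>> {"op": "carry_out", "data": {
  "rows": [
    [[0,0,1.5],0,0.2],
    [[0,0,3],0,0.2],
    [[0,0,5],0,0],
    [[0,0,5],0,0],
    [[0,0,5],0,0],
    [[0,0,1.2],0,0],
    [[0,0,0],0,0],
    [[0,0,0],0,0]
  ]
}}

```text
time_s: 10.22
eef_pos: [576.4, 60.7, 254.2]
tcp_rot: [0.618, 0.786, -0.001, -0.001]
force: [-1.0, 0.2, -0.2]
opening: 85.5
```

```bash
python3 - <<'E'
from h import *
s=robot.get_state();im=grab_frame('wrist');print(s['eef_pos'],s['force'],s['opening'],s['time_s'])
pose=(s['eef_pos'],s['tcp_rot'])
np.savez('w8.npz',im=im,p=s['eef_pos'],q=s['tcp_rot'])
mask_rect(im,(100,120,60),(130,255,255),'blue',38,'wrist',pose,minA=800)
save(cv2.resize(im[90:240,195:320],None,fx=4,fy=4,interpolation=2),'w8c')
mask_rect(grab_frame('top'),(45,80,60),(75,255,255),'green',16,'top')
mask_rect(cv2.cvtColor(cv2.imread('pics/top0.png'),4),(45,80,60),(75,255,255),'green0',16,'top')
E
```

```text
[576.4359693   60.67995072 254.22755855] [-0.95010089  0.22162048 -0.1819142 ] 85.50660254418288 10.225
blue [174. 304.] 5041.5 c [ 526.8 -125.3] size [133.2  77. ] ang 88.87
blue [ 47. 269.] 6095.0 c [ 398.9 -111.7] size [131.2 105.5] ang 0.55
blue [253. 168.] 5071.5 c [579.8  60.3] size [ 52.6 108.2] ang 13.68
```

View pics/w8c.png

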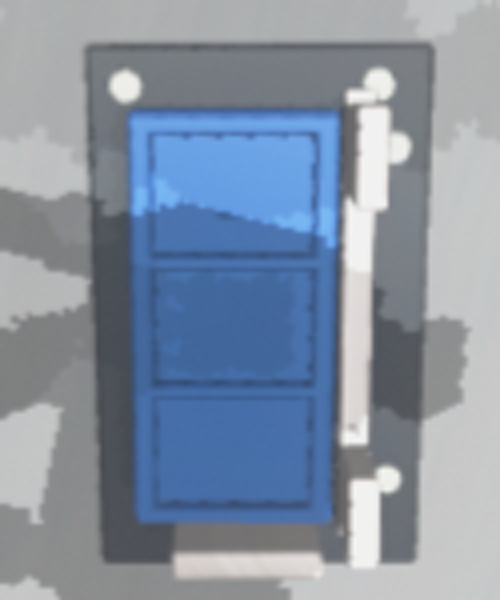

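```bash
python3 - <<'E'
from h import *
d=np.load('w8.npz');pose=(d['p'],d['q'])
P=lambda pts,z: toplane('wrist',np.array(pts)/4+[194.6,89.6],z,pose)[:,:2]
a=np.radians(13.7);R=np.array([[np.cos(a),-np.sin(a)],[np.sin(a),np.cos(a)]])
hi=P([(360,110),(359,205),(351,480),(350,565)],46)@R;sh=P([(175,553),(322,553)],46)@R
b=P([(129,112),(341,111),(331,522),(137,522)],38)@R
print(hi.round(1),sh.round(1),b.round(1))
seat=np.array([hi[:,0].mean()-27,sh[:,1].mean()+55]);print('blue in seat',b.mean(0)-seat)
mask_rect(grab_frame('top'),(45,60,40),(75,255,255),'green',16,'top')
mask_rect(cv2.cvtColor(cv2.imread('pics/top0.png'),4),(45,60,40),(75,255,255),'green0',16,'top')
E
```

```text
[[ 608.   -24.4]
 [ 608.3  -47.1]
 [ 608.2 -118.3]
 [ 608.5 -142.1]] [[ 562.1 -138.7]
 [ 601.  -138.7]] [[ 551.6  -25.2]
 [ 604.1  -25. ]
 [ 603.9 -132.9]
 [ 551.6 -132.9]]
blue in seat [-3.45545279  4.68607676]
green [247. 225.] 1136.0 c [433.4 243.6] size [108.   53.9] ang 80.05
green0 [247. 225.] 1136.0 c [433.4 243.5] size [108.3  53.9] ang 80.09
```

```bash
python3 -c "
from h import *
print(order.job_done())"
```

```text
the job is handed in; nothing more can be done
None
```

The blue plate is on the white plate in the corner stop, released, and the job is handed in. It took about 10 s and reported no verdict.

**What I did:** I took the largest of the three blue plates, gripped it across its 54 mm width, and carried it over the stop. I turned it about 2.5° to square it, lowered it until it touched (7 N at the wrist), let go and backed straight up.

**Last checks:**

| Check | Measured | Allowed |
|---|---|---|
| Blue plate x in the stop's frame | about -3.5 mm | -10 to +4 mm |
| Blue plate y in the stop's frame | about +4.7 mm | -4 to +10 mm |
| Blue plate turn from the stop | under 0.5° | 10° |
| Green plate movement | about 0.1 mm | 30 mm |

- **Blue plate lying flat:** I inferred this from its outline size and the contact height.
- **White plate:** I last measured it before stacking, at about (-3.4, +4.3) mm. Afterwards it is hidden under the blue plate with nothing sticking out, so I couldn't measure it again.
- **Camera disagreement:** The wrist camera read about 2–3 mm further in x than the two fixed cameras. I corrected for this using how the plate sat between the fingers, and measured the final gaps within a single wrist picture, where that offset cancels.

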